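Strip the guide-roller spindle for cleaning

TASK

Strip the spindle that carries the grooved guide roller: first slide the stop collar off the free end of its bar and put it in the grey tray while the roller stays on the bar, then slide the grooved roller off and put it in the tray too. Set both down on the tray floor, beside each other, without dropping them.

Things in the scene. Friction and masses are not known exactly. Their poses are not given: they have to be found in the camera images.
- spindle_stand: Fixed stand with a blue upright (146 mm tall) on a dark base. A level steel bar, 12 mm thick, axis 130 mm above the bench, runs from the upright along the stand's -x; free end at x = -150 mm; fixed 28 mm shoulder up to x = -37 mm. Origin on the bench under the upright, z up. A like stand across the tray holds a smooth roller and a collar: not part of the job. They may change sides.
- stop_collar: Plain aluminium tube, 44 mm outer diameter, 20 mm bore, 28 mm long, 90 g, no screw. Hangs loosely on the bar (its axis 4 mm below the bar's) between roller and free end, 15 to 32 mm clear of the roller, and slides off freely. Origin at its centre, x along the tube's axis, about which it may be turned. A like collar stands loose on the bench: not part of the job.
- roller: White plastic roller, 32 mm long, 20 mm bore, 80 g: two flanges of 56 mm diameter, each 10 mm long, and between them a 12 mm wide groove of 34 mm diameter. Hangs loosely on the bar (its axis 4 mm below the bar's) between shoulder and collar; slides off freely once the collar is gone. Origin at its centre, x along the roller's axis, about which it may be turned.
- tray: Fixed dark grey open tray, 170 mm along its x, 210 mm along its y, 28 mm high outside; walls and floor 5 mm thick, flat inside. Origin at the centre of its underside, on the bench; z up. Lies between the two stands, nearer the robot.
There are look-alikes about, which are no part of the job. What is shaped like the stop_collar but orange is not meant.

How it is judged:
On the way:
1. the collar lies in the tray while the roller is still on its bar (x of stop_collar in the frame of tray between -0.078 and 0.078 m and y of stop_collar in the frame of tray between -0.098 and 0.098 m and z of stop_collar in the frame of tray below 0.045 m and linear speed of stop_collar below 0.03 m/s and x of roller in the frame of spindle_stand above -0.14 m and z of roller in the frame of spindle_stand above 0.115 m and y of roller in the frame of spindle_stand between -0.01 and 0.01 m), for 0.2 s.
At the end, for the whole second after the job is handed in: The stop collar and the grooved roller both rest on the tray's floor: the centre of each is within the tray's walls (78 mm of its centre along x, 98 mm along y), less than 45 mm above the bench, and slower than 30 mm/s (x of stop_collar in the frame of tray between -0.078 and 0.078 m and y of stop_collar in the frame of tray between -0.098 and 0.098 m and z of each of stop_collar, roller in the frame of tray below 0.045 m and x of roller in the frame of tray between -0.078 and 0.078 m and y of roller in the frame of tray between -0.098 and 0.098 m and linear speed of each of stop_collar, roller below 0.03 m/s); the robot touches nothing.
It fails at once if the collar or the roller falls: moves faster than 0.8 m/s (a fall of some 3 cm) with its centre less than 80 mm above the bench ((linear speed of stop_collar above 0.8 m/s and height (world z) of stop_collar below 0.08 m) or (linear speed of roller above 0.8 m/s and height (world z) of roller below 0.08 m)).
It fails at once if the collar or the roller ends up on the bench outside the tray ((height (world z) of stop_collar below 0.06 m and (x of stop_collar in the frame of tray above 0.1 m or x of stop_collar in the frame of tray below -0.1 m or y of stop_collar in the frame of tray above 0.12 m or y of stop_collar in the frame of tray below -0.12 m)) or (height (world z) of roller below 0.06 m and (x of roller in the frame of tray above 0.1 m or x of roller in the frame of tray below -0.1 m or y of roller in the frame of tray above 0.12 m or y of roller in the frame of tray below -0.12 m))).
It also fails if it takes over 64 s, if anything falls off the work surface, if the arm or the gripper's body presses on something with over 40 N, if the wrist force passes 120 N, or if a joint passes its speed limit or range.

ROBOT

A 6-joint arm with a two-finger parallel gripper is mounted at the origin on the work surface. World frame = base frame: x ahead of the robot, y to its left, z up, the work surface at z = 0. Lengths are in m, angles in rad, forces in N, time in s.
With the tool pointing down it reaches from about 0.3 to 0.875 m from the base axis. Payload 4.2 kg.
Tool frame: the origin (TCP) lies at the centre of the arm's flange, where the gripper is bolted on; the fingertips stand 173 mm ahead of it and the grasp point (between the pads) lies 155 mm ahead of it; z points along the fingers, y is the line along which they close (so a half turn about z gives the same grasp; the last joint's range is limited). The gripper opens to 85 mm and grips with 20 to 120 N. Pads are 22 mm wide; open, the fingers measure 114 mm over their backs; the gripper's body (76 mm by 85 mm) begins 54 mm behind the grasp point. The pads swing forward as they close: fully open they stand 13 mm farther back than shut.
Start: joints at [-1.205, 0.32, 1.565, -0, 1.257, -0.02], TCP at [0.216, -0.533, 0.405] pointing down, gripper open.
Joint ranges: [-3.11, 3.11], [-0.84, 2.01], [0.21, 2.61], [-1.34, 4.49], [0.05, 2.63], [-2.56, 2.56]. Speed limits (rad/s): [2.57, 2.57, 3.14, 3.14, 3.14, 3.14].

INTERFACE

Orientations are given as a unit quaternion [x, y, z, w].
In Python, from cell import * gives the robot as it stands. The module is installed in compiled form; this text tells all that it offers.
- The arm moves only by the tool send_rows, never from a script. Its argument "rows" is a list of rows, each an object of numbers: "x", "y", "z": the shift along the tool's x, y, z in cm; "rx", "ry", "rz": the turn, a rotation vector about the tool's x, y, z in rad; "claw": the opening, from 0 (shut) to 1 (fully open). In form: [{"x": .., "y": .., "z": .., "rx": .., "ry": .., "rz": .., "claw": ..}, ...]. A call has 1 to 20 rows; each row shifts and turns the commanded pose from where the row before left it, along the tool's axes as they then stand; what a row does not reach is not made up. A row lasts 1/12 s, in which the tool goes at most 41.7 mm and 7.16 degrees, less where a joint would pass 70% of its speed; a pose out of reach is approached as far as the arm can. A call is refused whole if a number of a shift passes 4.17 or a number of a turn 0.125, either way. A call with a gripper value outside its range is refused whole. The fingers move at their own pace and stop on an object; "grip_force" is the grip in N (left out, the last holds). Time passes only in rows, so rows that do not move let the fingers close. It gives the time, the measured TCP pose, the force, the opening and the grip force at its end, in the units of the state.
- read_state(): the state, without advancing time (a new reading comes with each control period).
- read_camera(name): name is "side" or "top" or "wrist"; returns the picture (400x640x3 uint8, red, green, blue); there is no depth.
- calibration(name): a dict with "K" (3x3 intrinsics, pixels), "view" (4x4, takes a point from world to camera coordinates). Camera axes: x right, y down, z forward; pixel columns grow to the right and rows downward; lengths in m; the calibration is good to about 2 mm. The wrist camera is an equidistant fisheye: a pixel r from the principal point sees the ray r / f radians off the axis. A picture is of the moment at which its call begins: read the wrist's pose just before it. calibration takes no time and is no camera call; for the wrist camera it gives the pose at the moment of the call.
- close_job(): hands the job in; it is judged then, once.
Trained networks look in the newest picture that a camera, given by its name, has taken for a name from the list of things; names that differ only in an ending like _2 or _b are one class to them, and where a whole thing is asked for, a point or a joint stands for the part that bears it (a point fixed in the world has none). Each returns a list of dicts, best first, with "confidence" (0 to 1); they miss things now and then, are a little off and sometimes report something else, mostly with a low value. They report only what shows in the picture. A call takes as long as a camera call. They do not tell look-alikes from the thing itself.
- look_for(camera, target): "box" ([left, top, right, bottom] in pixels, round what is visible of it).
- tip_of(camera, target): "position" ([row, column] in pixels: a listed point, or the origin of a listed thing).
The state is a dict: "t": time; "qpos": joint angles; "dq": joint speeds; "effort": joint torques, N m; "tcp_pos": TCP position; "ee_rot": TCP orientation; "ft_force": force on the tool from outside, world axes, zero at the start; "wrist_torque": the same for the moment, N m; "finger_gap": finger opening in m; "grip_force": force on a finger pad.
Only numpy, scipy, OpenCV 4.12 (cv2) and the standard library are available. Lean on these libraries where they do the work, as an engineer would, in place of code of your own. Each camera call takes 0.05 s, during which the arm holds its last target. There are 200 camera calls.

## Working session

There is one attempt and no reset: what is moved stays moved. The work goes in short steps, Python scripts to look and compute and a tool call to move; the robot and the scene stay as the last step left them, time stands still between calls to the robot, and variables do not carry over. Pictures are saved under pics/ and viewed, at most 13 in all, crops included, and the job is handed in when it is done.

Besides the shell and the picture viewer there is one more tool, called after "Emit:" as name([rows], argument=value, ...), one row to a line, values as JSON. send_rows: Moves the arm, as the interface text tells. Its arguments: {"type":"object","properties":{"rows":{"type":"array"},"grip_force":{"type":"number"}},"required":["rows"]}

```bash
mkdir -p pics; python3 - <<'E'
from cell import *
import cv2
s=read_state(); print(s)
for n in ("top","side"):
    im=read_camera(n); cv2.imwrite(f"pics/{n}0.png",im[:,:,::-1]); c=calibration(n); print(n,c)
    for t in ("spindle_stand","stop_collar","roller","tray"):
        print(t,[(r['box'],round(r['confidence'],2)) for r in look_for(n,t)][:4],[(r['position'],round(r['confidence'],2)) for r in tip_of(n,t)][:4])
E
```

```text
{'t': 0.0, 'qpos': array([-1.20503270e+00,  3.20279571e-01,  1.56570913e+00, -9.52113070e-07,
        1.25739440e+00, -2.00065961e-02]), 'dq': array([ 1.62835597e-04, -6.67887010e-04,  4.88699300e-04,  6.01650104e-05,
       -2.96775794e-04,  2.50327050e-04]), 'effort': array([-1.48227104e-03, -4.15526390e+01, -2.34162337e+01, -2.22534454e-04,
        8.16591899e-03, -1.82109363e-05]), 'tcp_pos': array([ 0.21628901, -0.53257417,  0.40387738]), 'ee_rot': array([ 9.81454848e-01,  1.91691366e-01, -1.54440697e-04, -8.81798599e-04]), 'ft_force': array([ 0.10130224, -0.59029826,  1.50556078]), 'wrist_torque': array([-0.00716594,  0.00522645, -0.0079697 ]), 'grip_force': 0.0, 'finger_gap': 0.08524185571763042}
top {'K': array([[388.44691956,   0.        , 320.08007772],
       [  0.        , 388.44691956, 200.42447904],
       [  0.        ,   0.        ,   1.        ]]), 'view': array([[ 0.01461233, -0.99938209,  0.03196759, -0.03261112],
       [-0.99030289, -0.01888219, -0.13763593,  0.57527931],
       [ 0.1381545 , -0.02964641, -0.98996688,  0.86608372],
       [ 0.        ,  0.       
[... 697 characters left out ...]
5775808, -0.28754717,  0.00401012,  0.54408326],
       [-0.195183  ,  0.63974553, -0.74339037,  0.1992065 ],
       [ 0.21119434, -0.71277085, -0.66884578,  1.0834724 ],
       [ 0.        ,  0.        ,  0.        ,  1.        ]])}
spindle_stand [] [([276.1, 248.2], 0.85), ([236.5, 370.9], 0.46)]
stop_collar [([211.0, 321.1, 236.2, 347.3], 0.91), ([343.2, 274.4, 369.1, 298.0], 0.8), ([261.5, 310.4, 285.4, 333.1], 0.78), ([275.5, 242.6, 296.9, 265.5], 0.56)] [([335.3, 219.1], 0.88), ([287.9, 355.1], 0.73), ([323.0, 271.8], 0.71), ([233.5, 278.5], 0.51)]
roller [([248.6, 229.9, 282.2, 263.6], 0.67)] [([247.5, 261.6], 0.83)]
tray [([330.1, 190.4, 414.0, 270.6], 0.81)] [([231.1, 369.6], 0.56)]
```

```bash
python3 - <<'E'
import cv2
a=cv2.imread("pics/top0.png")[100:310,150:450]; b=cv2.imread("pics/side0.png")[160:390,150:450]
cv2.imwrite("pics/a.png",cv2.resize(a,None,fx=2.6,fy=2.6,interpolation=cv2.INTER_CUBIC));cv2.imwrite("pics/b.png",cv2.resize(b,None,fx=2.6,fy=2.6,interpolation=cv2.INTER_CUBIC))
E
```

```text
(no output)
```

View pics/a.png

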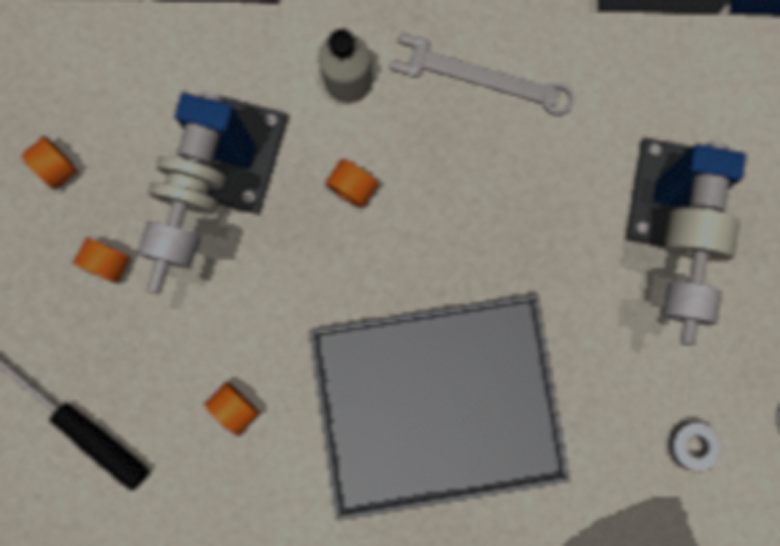

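View pics/b.png

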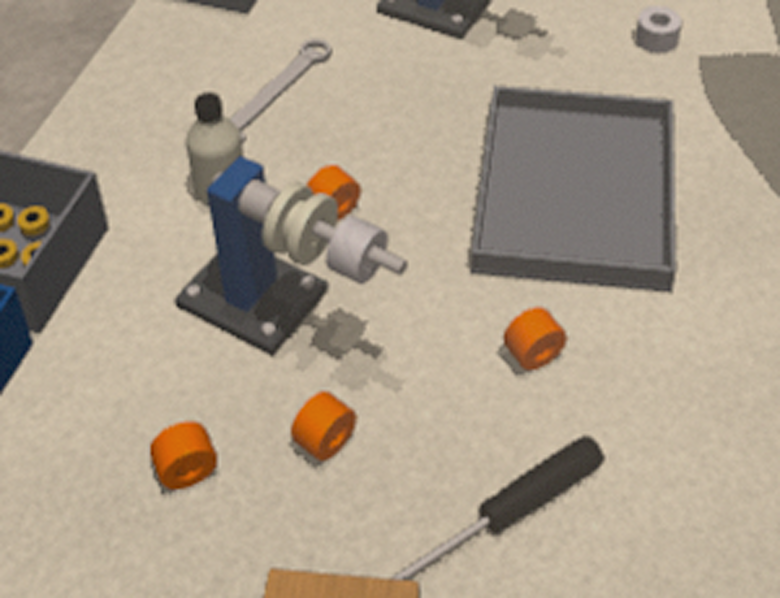

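The grooved roller's stand is the left one. In the top crop its bar tip is at about (155,290), its collar at (168,243) and the roller at (187,182). The side crop shows the tip at (403,265), the collar at (357,249) and the roller at (300,222). The tray is centred near (440,405) in the top crop.

```bash
cat > h.py <<'E'
from cell import *
import numpy as np, cv2
from scipy.spatial.transform import Rotation as R
def ray(n,uv):
    c=calibration(n); V=c['view']; d=V[:3,:3].T@np.linalg.inv(c['K'])@[uv[0],uv[1],1]; return -V[:3,:3].T@V[:3,3], d
def onz(n,uv,z):
    o,d=ray(n,uv); return o+d*(z-o[2])/d[2]
def tri(a,b):
    A=0;B=0
    for n,uv in(("top",a),("side",b)):
        o,d=ray(n,uv); d=d/np.linalg.norm(d); M=np.eye(3)-np.outer(d,d); A=A+M;B=B+M@o
    return np.linalg.solve(A,B)
E
python3 - <<'E'
from h import *
np.set_printoptions(precision=4,suppress=True)
T=lambda x,y:(150+x/2.6,100+y/2.6); S=lambda x,y:(150+x/2.6,160+y/2.6)
for k,p,q in (("tip",(155,288),(400,265)),("collar",(168,243),(357,249)),("roller",(187,182),(300,222)),("barmid",(177,213),(324,232))):
    print(k,tri(T(*p),S(*q)),onz("top",T(*p),.13),onz("side",S(*q),.13))
for p in((316,330),(536,296),(567,478),(341,516)): print(onz("top",T(*p),.028))
for p in((497,88),(673,100),(672,287),(473,270)): print(onz("side",S(*p),.028))
print(onz("top",T(232,407),.022),onz("top",T(103,259),.022),onz("top",T(352,183),.022))
E
```

```text
tip [0.5378 0.2096 0.126 ] [0.5372 0.2086 0.13  ] [0.5369 0.2128 0.13  ]
collar [0.5744 0.2018 0.1229] [0.5737 0.2002 0.13  ] [0.5718 0.2075 0.13  ]
roller [0.6249 0.189  0.1228] [0.624  0.1875 0.13  ] [0.6214 0.1949 0.13  ]
barmid [0.6006 0.1956 0.1257] [0.5983 0.1942 0.13  ] [0.6007 0.199  0.13  ]
[0.5129 0.0891 0.028 ]
[ 0.5471 -0.109   0.028 ]
[ 0.3854 -0.1368  0.028 ]
[0.3503 0.0621 0.028 ]
[ 0.5446 -0.1014  0.028 ]
[ 0.3822 -0.1334  0.028 ]
[0.3465 0.0894 0.028 ]
[0.5061 0.1193 0.028 ]
[0.4434 0.1621 0.022 ] [0.5744 0.2841 0.022 ] [0.6495 0.0609 0.022 ]
```

Emit:
send_rows([
  {"x":3.0,"y":-2.7,"claw":1},
  {"x":3.0,"y":-2.7},
  {"x":3.0,"y":-2.7},
  {"x":3.0,"y":-2.7},
  {"x":3.0,"y":-2.7},
  {"x":3.0,"y":-2.7},
  {"x":3.0,"y":-2.7},
  {"x":3.0,"y":-2.7},
  {"x":3.0,"y":-2.7},
  {"x":3.0,"y":-2.7},
  {"x":3.0,"y":-2.7},
  {"x":3.0,"y":-2.7},
  {"x":3.0,"y":-2.7},
  {"x":3.0,"y":-2.7},
  {"x":3.0,"y":-2.7},
  {"x":3.0,"y":-2.7},
  {"x":3.0,"y":-2.7},
  {"x":3.0,"y":-2.7},
  {"x":3.0,"y":-2.7},
  {"x":3.0,"y":-2.7},
])

```text
$.rows[0]: bad value
```

Emit:
send_rows([
  {"rz":0.12,"claw":1},
  {"rz":0.12},
  {"rz":0.12},
  {"rz":0.12},
  {"rz":0.12},
  {"rz":0.018},
  {"claw":1},
])

```text
$.rows[0]: bad value
```

```bash
cat >> h.py <<'E'
def to(p,yaw):
    s=read_state(); r=R.from_quat(s['ee_rot']); rt=R.from_euler('z',yaw)*R.from_euler('x',np.pi)
    d=np.array(p)-s['tcp_pos']
    print('t',s['t'],'tcp',s['tcp_pos'].round(4),'gap',round(s['finger_gap'],4),'F',s['ft_force'].round(1),'q6',s['qpos'][5].round(2))
    print('shift cm',(r.inv().apply(d)*100).round(2),'rot',(r.inv()*rt).as_rotvec().round(4))
E
python3 - <<'E'
from h import *
to([.573,.202,.281],-.232)
c=calibration('wrist'); im=read_camera('wrist'); cv2.imwrite('pics/w1.png',im[:,:,::-1]); print(c)
top=read_camera('top'); cv2.imwrite('pics/t1.png',top[:,:,::-1])
print([(r['position'],round(r['confidence'],2)) for r in tip_of('wrist','stop_collar')],[(r['position'],round(r['confidence'],2)) for r in tip_of('wrist','roller')])
E
```

```text
t 0.9 tcp [ 0.2164 -0.5327  0.4047] gap 0.0852 F [-0.8 -0.7 -0.4] q6 -0.02
shift cm [ 60.69 -54.66  12.37] rot [ 1.000e-04 -0.000e+00  6.177e-01]
{'K': array([[309.70691629,   0.        , 317.49788616],
       [  0.        , 309.70691629, 200.80243901],
       [  0.        ,   0.        ,   1.        ]]), 'view': array([[ 3.76294277e-01, -9.26499956e-01, -6.69060130e-04,
        -5.75476672e-01],
       [-8.93182985e-01, -3.62954447e-01,  2.65496187e-01,
        -3.44019919e-02],
       [-2.46225044e-01, -9.93071027e-02, -9.64111678e-01,
         3.79317192e-01],
       [ 0.00000000e+00,  0.00000000e+00,  0.00000000e+00,
         1.00000000e+00]])}
[] []
```

View pics/w1.png

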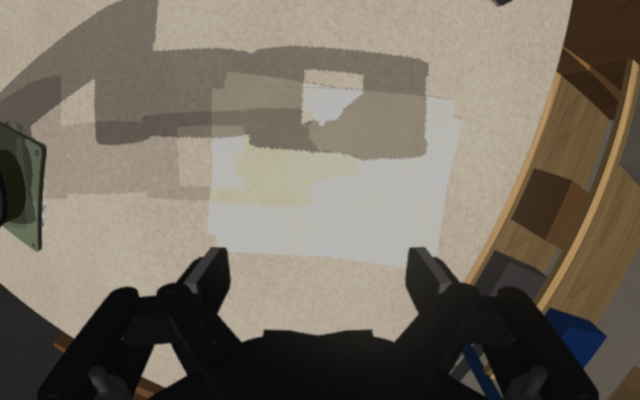

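The move was refused, probably because every row must carry all its keys. The picture shows only bench at the start pose. I'll resend with full rows.

Emit:
send_rows([
  {"x":3.03,"y":-2.73,"z":0,"rx":0,"ry":0,"rz":0,"claw":1},
  {"x":3.03,"y":-2.73,"z":0,"rx":0,"ry":0,"rz":0,"claw":1},
  {"x":3.03,"y":-2.73,"z":0,"rx":0,"ry":0,"rz":0,"claw":1},
  {"x":3.03,"y":-2.73,"z":0,"rx":0,"ry":0,"rz":0,"claw":1},
  {"x":3.03,"y":-2.73,"z":0,"rx":0,"ry":0,"rz":0,"claw":1},
  {"x":3.03,"y":-2.73,"z":0,"rx":0,"ry":0,"rz":0,"claw":1},
  {"x":3.03,"y":-2.73,"z":0,"rx":0,"ry":0,"rz":0,"claw":1},
  {"x":3.03,"y":-2.73,"z":0,"rx":0,"ry":0,"rz":0,"claw":1},
  {"x":3.03,"y":-2.73,"z":0,"rx":0,"ry":0,"rz":0,"claw":1},
  {"x":3.03,"y":-2.73,"z":0,"rx":0,"ry":0,"rz":0,"claw":1},
  {"x":3.03,"y":-2.73,"z":0,"rx":0,"ry":0,"rz":0,"claw":1},
  {"x":3.03,"y":-2.73,"z":0,"rx":0,"ry":0,"rz":0,"claw":1},
  {"x":3.03,"y":-2.73,"z":0,"rx":0,"ry":0,"rz":0,"claw":1},
  {"x":3.03,"y":-2.73,"z":0,"rx":0,"ry":0,"rz":0,"claw":1},
  {"x":3.03,"y":-2.73,"z":0,"rx":0,"ry":0,"rz":0,"claw":1},
  {"x":3.03,"y":-2.73,"z":0,"rx":0,"ry":0,"rz":0,"claw":1},
  {"x":3.03,"y":-2.73,"z":0,"rx":0,"ry":0,"rz":0,"claw":1},
  {"x":3.03,"y":-2.73,"z":0,"rx":0,"ry":0,"rz":0,"claw":1},
  {"x":3.03,"y":-2.73,"z":0,"rx":0,"ry":0,"rz":0,"claw":1},
  {"x":3.03,"y":-2.73,"z":0,"rx":0,"ry":0,"rz":0,"claw":1},
])

```text
t: 2.77
tcp_pos: [0.5728, 0.2033, 0.4047]
ee_rot: [0.981, 0.192, 0.0, 0.0]
ft_force: [0.4, -0.4, -0.0]
finger_gap: 0.0856
grip_force: 0.0
```

Emit:
send_rows([
  {"x":0,"y":0,"z":0,"rx":0,"ry":0,"rz":0.12,"claw":1},
  {"x":0,"y":0,"z":0,"rx":0,"ry":0,"rz":0.12,"claw":1},
  {"x":0,"y":0,"z":0,"rx":0,"ry":0,"rz":0.12,"claw":1},
  {"x":0,"y":0,"z":0,"rx":0,"ry":0,"rz":0.12,"claw":1},
  {"x":0,"y":0,"z":0,"rx":0,"ry":0,"rz":0.12,"claw":1},
  {"x":0,"y":0,"z":0,"rx":0,"ry":0,"rz":0.018,"claw":1},
  {"x":0,"y":0,"z":0,"rx":0,"ry":0,"rz":0,"claw":1},
])

```text
t: 3.35
tcp_pos: [0.5724, 0.2012, 0.4047]
ee_rot: [0.993, -0.115, 0.0, 0.0]
ft_force: [-0.0, 0.7, 0.7]
finger_gap: 0.0853
grip_force: 0.0
```

```bash
python3 - <<'E'
from h import *
to([.573,.202,.281],-.232)
c=calibration('wrist'); im=read_camera('wrist'); cv2.imwrite('pics/w2.png',im[:,:,::-1]); print(c['view'].tolist())
for t in('stop_collar','roller'): print([(r['position'],round(r['confidence'],2)) for r in tip_of('wrist',t)])
E
```

```text
t 3.35 tcp [0.5724 0.2012 0.4047] gap 0.0853 F [-0.   0.7  0.7] q6 2.12
shift cm [ 0.04 -0.09 12.37] rot [ 0.0001 -0.      0.0018]
[[-0.2281094263252672, -0.9736346697398095, -0.0012725966409972496, 0.32634236909193154], [-0.9385934802166489, 0.21955186802982588, 0.26615645049371706, 0.458924198957326], [-0.25885974680579066, 0.061907246145076804, -0.9639290037955992, 0.5146470126421395], [0.0, 0.0, 0.0, 1.0]]
[([198.1, 319.8], 0.91), ([88.9, 419.7], 0.81), ([129.2, 189.2], 0.76), ([190.0, 247.1], 0.72), ([269.1, 365.5], 0.67)]
[([135.6, 317.6], 0.7)]
```

View pics/w2.png

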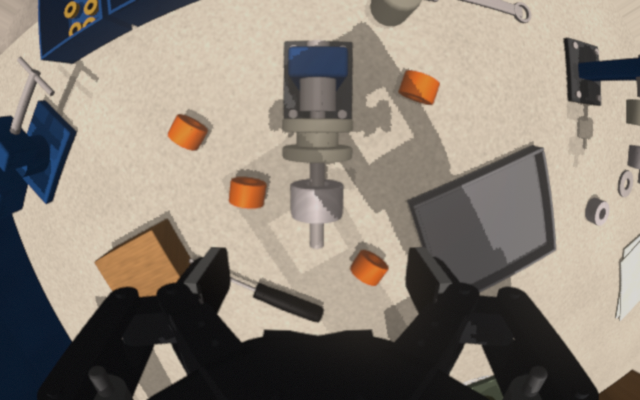

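The wrist picture shows the bar upright in the image at column 317. The collar is at (317,201), the roller at (317,140) and the bar tip at (317,247), so the yaw is right.

```bash
cat >> h.py <<'E'
def wz(uv,z,c=None):
    c=c or calibration('wrist'); V=np.array(c['view']);K=c['K']
    a=(np.array(uv)-K[:2,2])/K[0,0]; r=np.linalg.norm(a); d=np.r_[a*np.sinc(r/np.pi),np.cos(r)]
    d=V[:3,:3].T@d; o=-V[:3,:3].T@V[:3,3]; return (o+d*(z-o[2])/d[2]).round(4)
E
python3 - <<'E'
from h import *
for n,uv,z in(('tip',(317,247),.13),('barmid',(317.5,172),.136),('collar top near edge',(317,217),.148),('collar top far',(317,181),.148),('collar net',(319.8,198.1),.126),('roller net',(317.6,135.6),.126),('roller near flange',(317,150),.154),('shoulder',(318,95),.14)): print(n,wz(uv,z))
for uv in((410,198),(541,147),(555,248),(446,295)): print('tray',wz(uv,.028))
E
```

```text
tip [0.5327 0.2106 0.13  ]
barmid [0.5971 0.195  0.136 ]
collar top near edge [0.5651 0.2029 0.148 ]
collar top far [0.5926 0.1965 0.148 ]
collar net [0.5735 0.1986 0.126 ]
roller net [0.6242 0.1886 0.126 ]
roller near flange [0.6159 0.191  0.154 ]
shoulder [0.6549 0.1811 0.14  ]
tray [0.5236 0.0991 0.028 ]
tray [ 0.55   -0.1042  0.028 ]
tray [ 0.3871 -0.1348  0.028 ]
tray [0.3708 0.0631 0.028 ]
```

Emit:
send_rows([
  {"x":0.3,"y":0,"z":2.5,"rx":0,"ry":0,"rz":0,"claw":1},
  {"x":0,"y":0,"z":2.5,"rx":0,"ry":0,"rz":0,"claw":1},
  {"x":0,"y":0,"z":2.5,"rx":0,"ry":0,"rz":0,"claw":1},
  {"x":0,"y":0,"z":2.5,"rx":0,"ry":0,"rz":0,"claw":1},
  {"x":0,"y":0,"z":2.1,"rx":0,"ry":0,"rz":0,"claw":1},
  {"x":0,"y":0,"z":0,"rx":0,"ry":0,"rz":0,"claw":1},
  {"x":0,"y":0,"z":0,"rx":0,"ry":0,"rz":0,"claw":1},
])

```text
t: 4.08
tcp_pos: [0.5752, 0.2004, 0.2831]
ee_rot: [0.993, -0.115, -0.001, 0.0]
ft_force: [0.3, -0.8, 1.1]
finger_gap: 0.0853
grip_force: 0.0
```

```bash
python3 - <<'E'
from h import *
to([.576,.2005,.283],-.232)
im=read_camera('wrist'); s=read_camera('side')[180:330,190:390]
cv2.imwrite('pics/w3.png',np.hstack([cv2.resize(im,(480,300)),cv2.resize(s,(320,300))])[:,:,::-1])
for t in('stop_collar','roller'): print([(r['position'],round(r['confidence'],2)) for r in tip_of('wrist',t)][:3])
E
```

```text
t 4.0833 tcp [0.5752 0.2004 0.2831] gap 0.0853 F [ 0.3 -0.8  1.1] q6 2.12
shift cm [ 0.07 -0.03  0.01] rot [0.0012 0.0018 0.0006]
[([227.7, 214.5], 0.96), ([79.6, 468.6], 0.96), ([274.3, 317.4], 0.7)]
[([163.7, 319.1], 0.7)]
```

View pics/w3.png

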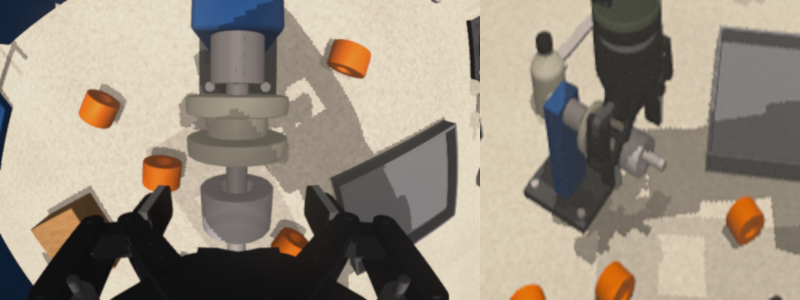

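The wrist picture shows the collar centred between the open pads, just nearer than the roller. I'll compute its position from this close view.

```bash
python3 - <<'E'
from h import *
for n,uv,z in(('net',(317.4,274.3),.126),('topfar',(315,240),.148),('topnear',(317,276),.148),('roll near flange top near edge',(317,181),.154),('bottomface near',(317,316),.126)): 
    p=wz(uv,z); s=read_state(); print(n,p,(R.from_quat(s['ee_rot']).inv().apply(p-s['tcp_pos'])*1000).round(1))
E
```

```text
net [0.5726 0.2013 0.126 ] [ -3.8   0.4 159.6]
topfar [0.5989 0.196  0.148 ] [ 23.1  -0.5 137.7]
topnear [0.5837 0.1988 0.148 ] [  7.6   0.2 137.6]
roll near flange top near edge [0.6218 0.1898 0.154 ] [ 46.8   0.2 131.7]
bottomface near [0.5486 0.2072 0.126 ] [-28.5   0.2 159.5]
```

Emit:
send_rows([
  {"x":0,"y":0,"z":0,"rx":0,"ry":0,"rz":0,"claw":0.4},
  {"x":0,"y":0,"z":0,"rx":0,"ry":0,"rz":0,"claw":0.4},
  {"x":0,"y":0,"z":0,"rx":0,"ry":0,"rz":0,"claw":0.4},
  {"x":0,"y":0,"z":0,"rx":0,"ry":0,"rz":0,"claw":0.4},
  {"x":0,"y":0,"z":0,"rx":0,"ry":0,"rz":0,"claw":0.4},
  {"x":0,"y":0,"z":0,"rx":0,"ry":0,"rz":0,"claw":0.4},
  {"x":0,"y":0,"z":0,"rx":0,"ry":0,"rz":0,"claw":0.4},
  {"x":0,"y":0,"z":0,"rx":0,"ry":0,"rz":0,"claw":0.4},
], grip_force=40)

```text
t: 4.95
tcp_pos: [0.5753, 0.2005, 0.2845]
ee_rot: [0.993, -0.116, 0.0, -0.0]
ft_force: [-1.1, -0.7, 6.1]
finger_gap: 0.0434
grip_force: 40.4
```

Gripped at 43.4 mm. Next I lift 4 mm to centre the bore, then slide the collar off along tool −x.

Emit:
send_rows([
  {"x":0,"y":0,"z":-0.2,"rx":0,"ry":0,"rz":0,"claw":0.4},
  {"x":0,"y":0,"z":-0.2,"rx":0,"ry":0,"rz":0,"claw":0.4},
  {"x":0,"y":0,"z":0,"rx":0,"ry":0,"rz":0,"claw":0.4},
  {"x":-0.5,"y":0,"z":0,"rx":0,"ry":0,"rz":0,"claw":0.4},
  {"x":-0.5,"y":0,"z":0,"rx":0,"ry":0,"rz":0,"claw":0.4},
  {"x":0,"y":0,"z":0,"rx":0,"ry":0,"rz":0,"claw":0.4},
])

```text
t: 5.45
tcp_pos: [0.5644, 0.2029, 0.2873]
ee_rot: [0.993, -0.116, -0.001, 0.0]
ft_force: [-0.1, 0.3, -0.7]
finger_gap: 0.0432
grip_force: 40.7
```

Forces are near zero, so the bore is free of the bar.

Emit:
send_rows([
  {"x":-0.8,"y":0,"z":0,"rx":0,"ry":0,"rz":0,"claw":0.4},
  {"x":-0.8,"y":0,"z":0,"rx":0,"ry":0,"rz":0,"claw":0.4},
  {"x":-0.8,"y":0,"z":0,"rx":0,"ry":0,"rz":0,"claw":0.4},
  {"x":-0.8,"y":0,"z":0,"rx":0,"ry":0,"rz":0,"claw":0.4},
  {"x":-0.8,"y":0,"z":0,"rx":0,"ry":0,"rz":0,"claw":0.4},
  {"x":-0.8,"y":0,"z":0,"rx":0,"ry":0,"rz":0,"claw":0.4},
  {"x":-0.8,"y":0,"z":0,"rx":0,"ry":0,"rz":0,"claw":0.4},
  {"x":-0.8,"y":0,"z":0,"rx":0,"ry":0,"rz":0,"claw":0.4},
  {"x":-0.8,"y":0,"z":0,"rx":0,"ry":0,"rz":0,"claw":0.4},
  {"x":0,"y":0,"z":0,"rx":0,"ry":0,"rz":0,"claw":0.4},
])

```text
t: 6.28
tcp_pos: [0.4939, 0.2196, 0.2876]
ee_rot: [0.993, -0.115, -0.001, 0.0]
ft_force: [-0.6, 0.8, -1.1]
finger_gap: 0.0434
grip_force: 40.7
```

```bash
python3 - <<'E'
from h import *
# tray: centre and yaw from corners (top + wrist views)
C=np.array([.450,-.022,0]); yaw=np.arctan2(.027,.163); Rt=R.from_euler('z',yaw)
for p in((-.038,-.045,0),(.035,.035,0)): print(yaw,(C+Rt.apply(p)).round(4))
c=C+Rt.apply((-.038,-.045,0)); to([c[0],c[1],.30],yaw)
im=read_camera('wrist'); s=read_camera('side')[160:340,190:430]
cv2.imwrite('pics/w4.png',np.hstack([cv2.resize(im,(400,250)),cv2.resize(s,(400,250))])[:,:,::-1])
E
```

```text
0.16415365286738767 [ 0.4199 -0.0726  0.    ]
0.16415365286738767 [0.4788 0.0182 0.    ]
t 6.2833 tcp [0.4939 0.2196 0.2876] gap 0.0434 F [-0.6  0.8 -1.1] q6 2.2
shift cm [-0.51 30.14 -1.21] rot [ 0.0005  0.0015 -0.3956]
```

View pics/w4.png

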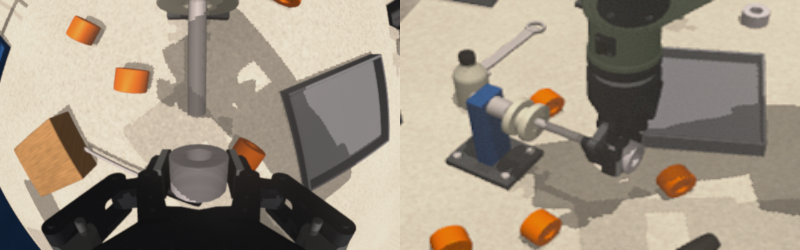

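The collar is off the bar and held level, and the roller still sits by the shoulder. I'll carry it over the tray.

Emit:
send_rows([
  {"x":0,"y":1.5,"z":-0.3,"rx":0,"ry":0,"rz":0,"claw":0.4},
  {"x":0,"y":2.5,"z":-0.3,"rx":0,"ry":0,"rz":0,"claw":0.4},
  {"x":0,"y":2.5,"z":-0.3,"rx":0,"ry":0,"rz":0,"claw":0.4},
  {"x":0,"y":2.5,"z":-0.3,"rx":0,"ry":0,"rz":0,"claw":0.4},
  {"x":0,"y":2.5,"z":0,"rx":0,"ry":0,"rz":0,"claw":0.4},
  {"x":0,"y":2.5,"z":0,"rx":0,"ry":0,"rz":0,"claw":0.4},
  {"x":0,"y":2.5,"z":0,"rx":0,"ry":0,"rz":0,"claw":0.4},
  {"x":0,"y":2.5,"z":0,"rx":0,"ry":0,"rz":0,"claw":0.4},
  {"x":0,"y":2.5,"z":0,"rx":0,"ry":0,"rz":0,"claw":0.4},
  {"x":0,"y":2.5,"z":0,"rx":0,"ry":0,"rz":0,"claw":0.4},
  {"x":0,"y":2.5,"z":0,"rx":0,"ry":0,"rz":0,"claw":0.4},
  {"x":0,"y":2.2,"z":0,"rx":0,"ry":0,"rz":0,"claw":0.4},
  {"x":-0.5,"y":1.4,"z":0,"rx":0,"ry":0,"rz":0,"claw":0.4},
  {"x":0,"y":0,"z":0,"rx":0,"ry":0,"rz":-0.1,"claw":0.4},
  {"x":0,"y":0,"z":0,"rx":0,"ry":0,"rz":-0.1,"claw":0.4},
  {"x":0,"y":0,"z":0,"rx":0,"ry":0,"rz":-0.1,"claw":0.4},
  {"x":0,"y":0,"z":0,"rx":0,"ry":0,"rz":-0.096,"claw":0.4},
  {"x":0,"y":0,"z":0,"rx":0,"ry":0,"rz":0,"claw":0.4},
])

```text
t: 7.88
tcp_pos: [0.4211, -0.0732, 0.2999]
ee_rot: [0.997, 0.082, 0.0, 0.0]
ft_force: [-0.5, -0.2, -1.4]
finger_gap: 0.0427
grip_force: 40.8
```

```bash
python3 - <<'E'
from h import *
to([.4199,-.0726,.187],.164)
im=read_camera('wrist'); s=read_camera('side')
cv2.imwrite('pics/w5.png',np.hstack([cv2.resize(im,(400,250)),cv2.resize(s,(400,250))])[:,:,::-1])
E
```

```text
t 7.8833 tcp [ 0.4211 -0.0732  0.2999] gap 0.0427 F [-0.5 -0.2 -1.4] q6 1.21
shift cm [-0.12 -0.09 11.29] rot [ 0.0005 -0.0003  0.0004]
```

View pics/w5.png

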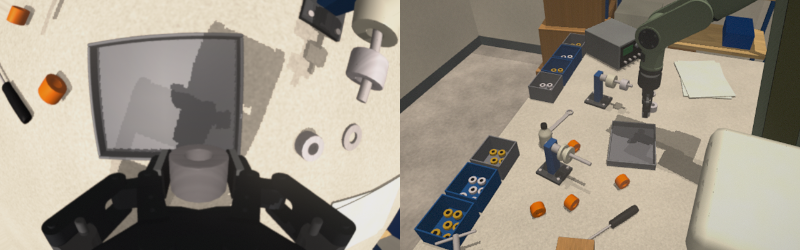

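The collar is held over the tray with the yaw aligned to it. I'll descend fast, then creep until it touches the floor.

Emit:
send_rows([
  {"x":0,"y":0,"z":1.0,"rx":0,"ry":0,"rz":0,"claw":0.4},
  {"x":0,"y":0,"z":2.0,"rx":0,"ry":0,"rz":0,"claw":0.4},
  {"x":0,"y":0,"z":2.0,"rx":0,"ry":0,"rz":0,"claw":0.4},
  {"x":0,"y":0,"z":2.0,"rx":0,"ry":0,"rz":0,"claw":0.4},
  {"x":0,"y":0,"z":1.8,"rx":0,"ry":0,"rz":0,"claw":0.4},
  {"x":0,"y":0,"z":1.2,"rx":0,"ry":0,"rz":0,"claw":0.4},
  {"x":0,"y":0,"z":0.5,"rx":0,"ry":0,"rz":0,"claw":0.4},
  {"x":0,"y":0,"z":0.3,"rx":0,"ry":0,"rz":0,"claw":0.4},
  {"x":0,"y":0,"z":0,"rx":0,"ry":0,"rz":0,"claw":0.4},
])

```text
t: 8.73
tcp_pos: [0.4215, -0.0726, 0.1916]
ee_rot: [0.997, 0.081, -0.0, 0.0]
ft_force: [-0.0, -0.1, -1.5]
finger_gap: 0.0431
grip_force: 40.8
```

Emit:
send_rows([
  {"x":0,"y":0,"z":0.15,"rx":0,"ry":0,"rz":0,"claw":0.4},
  {"x":0,"y":0,"z":0.15,"rx":0,"ry":0,"rz":0,"claw":0.4},
  {"x":0,"y":0,"z":0,"rx":0,"ry":0,"rz":0,"claw":0.4},
])

```text
t: 8.98
tcp_pos: [0.4215, -0.0725, 0.1891]
ee_rot: [0.997, 0.082, 0.001, 0.0]
ft_force: [-0.0, -0.4, -1.7]
finger_gap: 0.043
grip_force: 40.9
```

Emit:
send_rows([
  {"x":0,"y":0,"z":0.15,"rx":0,"ry":0,"rz":0,"claw":0.4},
  {"x":0,"y":0,"z":0.1,"rx":0,"ry":0,"rz":0,"claw":0.4},
  {"x":0,"y":0,"z":0,"rx":0,"ry":0,"rz":0,"claw":0.4},
])

```text
t: 9.23
tcp_pos: [0.4213, -0.0724, 0.1862]
ee_rot: [0.997, 0.082, 0.0, 0.0]
ft_force: [0.0, 1.1, -1.5]
finger_gap: 0.043
grip_force: 40.9
```

Emit:
send_rows([
  {"x":0,"y":0,"z":0.1,"rx":0,"ry":0,"rz":0,"claw":0.4},
  {"x":0,"y":0,"z":0,"rx":0,"ry":0,"rz":0,"claw":0.4},
])

```text
t: 9.4
tcp_pos: [0.4214, -0.0724, 0.1851]
ee_rot: [0.997, 0.082, -0.0, 0.0]
ft_force: [-0.2, 0.0, -0.6]
finger_gap: 0.043
grip_force: 40.9
```

Emit:
send_rows([
  {"x":0,"y":0,"z":0.1,"rx":0,"ry":0,"rz":0,"claw":0.4},
  {"x":0,"y":0,"z":0,"rx":0,"ry":0,"rz":0,"claw":0.4},
])

```text
t: 9.57
tcp_pos: [0.4214, -0.0724, 0.1849]
ee_rot: [0.997, 0.082, 0.0, 0.0]
ft_force: [-2.8, -0.1, 8.5]
finger_gap: 0.0433
grip_force: 41.6
```

Contact at 8.5 N. Releasing, and rising after the fingers have opened.

Emit:
send_rows([
  {"x":0,"y":0,"z":0,"rx":0,"ry":0,"rz":0,"claw":0.6},
  {"x":0,"y":0,"z":0,"rx":0,"ry":0,"rz":0,"claw":0.7},
  {"x":0,"y":0,"z":0,"rx":0,"ry":0,"rz":0,"claw":0.7},
  {"x":0,"y":0,"z":0,"rx":0,"ry":0,"rz":0,"claw":0.7},
  {"x":0,"y":0,"z":-0.5,"rx":0,"ry":0,"rz":0,"claw":0.7},
  {"x":0,"y":0,"z":-1.5,"rx":0,"ry":0,"rz":0,"claw":0.7},
  {"x":0,"y":0,"z":-3,"rx":0,"ry":0,"rz":0,"claw":0.7},
  {"x":0,"y":0,"z":-4,"rx":0,"ry":0,"rz":0,"claw":0.9},
  {"x":0,"y":0,"z":-4,"rx":0,"ry":0,"rz":0,"claw":1},
  {"x":0,"y":0,"z":-4,"rx":0,"ry":0,"rz":0,"claw":1},
  {"x":0,"y":0,"z":-3.5,"rx":0,"ry":0,"rz":0,"claw":1},
  {"x":0,"y":0,"z":0,"rx":0,"ry":0,"rz":0,"claw":1},
])

```text
t: 10.57
tcp_pos: [0.4227, -0.0727, 0.3964]
ee_rot: [0.997, 0.082, 0.007, 0.002]
ft_force: [0.7, -0.5, 0.9]
finger_gap: 0.0856
grip_force: 0.0
```

```bash
python3 - <<'E'
from h import *
# roller axis point on bar: along line (0.576,.2001) yaw -.232
to([.6242,.1885,.39],-.232)
im=read_camera('wrist'); s=read_camera('top')[100:310,150:450]
p=[(r['position'],round(r['confidence'],2)) for r in tip_of('wrist','stop_collar')][:5]
print(p,[wz(q[0][::-1],.027) for q in p])
p=[(r['position'],round(r['confidence'],2)) for r in tip_of('top','roller')][:5]
print(p,[onz('top',q[0][::-1],.126) for q in p])
cv2.imwrite('pics/w6.png',np.hstack([cv2.resize(im,(400,280)),cv2.resize(s,(400,280))])[:,:,::-1])
E
```

```text
t 10.5667 tcp [ 0.4227 -0.0727  0.3964] gap 0.0856 F [ 0.7 -0.5  0.9] q6 1.21
shift cm [ 24.13 -22.48   0.86] rot [ 0.0025 -0.015   0.3959]
[([39.5, 82.6], 0.88), ([142.4, 129.2], 0.84), ([186.8, 316.8], 0.62)] [array([0.5643, 0.2647, 0.027 ]), array([0.4327, 0.1617, 0.027 ]), array([ 0.413 , -0.0732,  0.027 ])]
[([171.5, 224.2], 0.67)] [array([0.62169439, 0.1834586 , 0.126     ])]
```

View pics/w6.png

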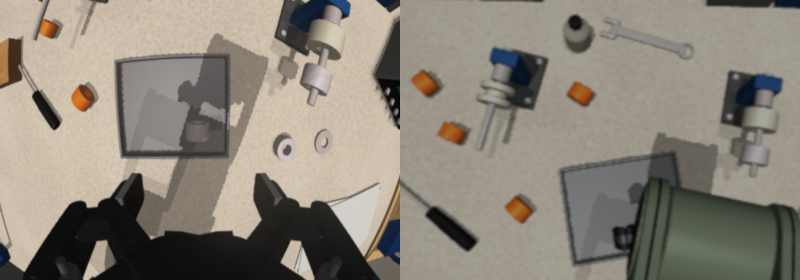

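The collar rests in the tray at about (0.413, −0.073), and the roller is still on its bar. I'll go above the roller.

Emit:
send_rows([
  {"x":2.4,"y":-2.2,"z":0,"rx":0,"ry":0,"rz":0,"claw":1},
  {"x":2.4,"y":-2.3,"z":0,"rx":0,"ry":0,"rz":0,"claw":1},
  {"x":2.4,"y":-2.2,"z":0,"rx":0,"ry":0,"rz":0,"claw":1},
  {"x":2.4,"y":-2.3,"z":0,"rx":0,"ry":0,"rz":0,"claw":1},
  {"x":2.4,"y":-2.2,"z":0,"rx":0,"ry":0,"rz":0,"claw":1},
  {"x":2.4,"y":-2.3,"z":0,"rx":0,"ry":0,"rz":0,"claw":1},
  {"x":2.4,"y":-2.2,"z":0,"rx":0,"ry":0,"rz":0,"claw":1},
  {"x":2.4,"y":-2.3,"z":0,"rx":0,"ry":0,"rz":0,"claw":1},
  {"x":2.4,"y":-2.2,"z":0,"rx":0,"ry":0,"rz":0,"claw":1},
  {"x":2.5,"y":-2.3,"z":0,"rx":0,"ry":0,"rz":0,"claw":1},
  {"x":0,"y":0,"z":0,"rx":0,"ry":0,"rz":0.1,"claw":1},
  {"x":0,"y":0,"z":0,"rx":0,"ry":0,"rz":0.1,"claw":1},
  {"x":0,"y":0,"z":0,"rx":0,"ry":0,"rz":0.1,"claw":1},
  {"x":0,"y":0,"z":0,"rx":0,"ry":0,"rz":0.096,"claw":1},
  {"x":0,"y":0,"z":0,"rx":0,"ry":0,"rz":0,"claw":1},
  {"x":0,"y":0,"z":0,"rx":0,"ry":0,"rz":0,"claw":1},
])

```text
t: 12.1
tcp_pos: [0.6224, 0.1889, 0.387]
ee_rot: [0.993, -0.115, -0.002, 0.001]
ft_force: [0.6, 0.7, 0.4]
finger_gap: 0.0854
grip_force: 0.0
```

```bash
python3 - <<'E'
from h import *
im=read_camera('wrist'); cv2.imwrite('pics/w7.png',cv2.resize(im[100:300,200:440],(720,600),interpolation=cv2.INTER_CUBIC)[:,:,::-1])
to([.6242,.1885,.283],-.232)
p=[(r['position'],round(r['confidence'],2)) for r in tip_of('wrist','roller')]; print(p,[wz(q[0][::-1],.126) for q in p])
E
```

```text
t 12.15 tcp [0.6224 0.1888 0.3875] gap 0.0856 F [0.2 0.3 0.4] q6 2.08
shift cm [ 0.21 -0.03 10.45] rot [0.0015 0.0026 0.002 ]
[] []
```

View pics/w7.png

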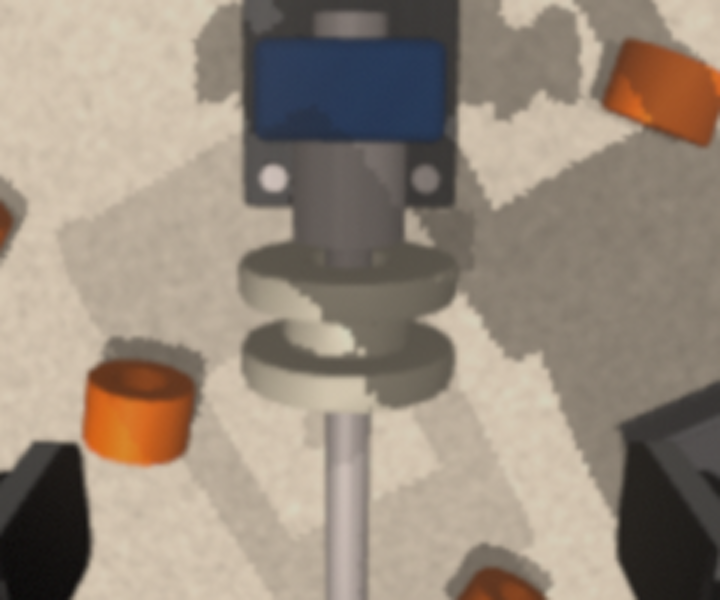

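The roller is centred at crop (348,320), which is pixel (316,206.7). Its flange sides span crop rows 265–375.

```bash
python3 - <<'E'
from h import *
s=read_state()
for n,y,z in(('far',268,.126),('near',375,.126),('mid',320,.126),('topfar near flange',403,.126),('bartop',500,.136)):
    p=wz((200+348/3,100+y/3),z); print(n,p,(R.from_quat(s['ee_rot']).inv().apply(p-s['tcp_pos'])*1000).round(1))
E
```

```text
far [0.6348 0.1865 0.126 ] [ 13.1  -0.9 261.9]
near [0.6065 0.1932 0.126 ] [-16.   -0.9 262. ]
mid [0.6213 0.1897 0.126 ] [ -0.8  -0.9 262. ]
topfar near flange [0.5987 0.195  0.126 ] [-24.   -0.9 262. ]
bartop [0.5753 0.2005 0.136 ] [-48.1  -0.9 252.1]
```

Emit:
send_rows([
  {"x":0,"y":-0.06,"z":2.0,"rx":0,"ry":0,"rz":0,"claw":1},
  {"x":0,"y":0,"z":2.5,"rx":0,"ry":0,"rz":0,"claw":1},
  {"x":0,"y":0,"z":2.5,"rx":0,"ry":0,"rz":0,"claw":1},
  {"x":0,"y":0,"z":2.4,"rx":0,"ry":0,"rz":0,"claw":1},
  {"x":0,"y":0,"z":0.7,"rx":0,"ry":0,"rz":0,"claw":1},
  {"x":0,"y":0,"z":0,"rx":0,"ry":0,"rz":0,"claw":1},
  {"x":0,"y":0,"z":0,"rx":0,"ry":0,"rz":0,"claw":1},
])

```text
t: 12.78
tcp_pos: [0.6229, 0.1895, 0.2887]
ee_rot: [0.993, -0.116, 0.0, -0.0]
ft_force: [-0.3, 0.4, 0.3]
finger_gap: 0.0855
grip_force: 0.0
```

Emit:
send_rows([
  {"x":0,"y":0,"z":0,"rx":0,"ry":0,"rz":0,"claw":0.5},
  {"x":0,"y":0,"z":0,"rx":0,"ry":0,"rz":0,"claw":0.5},
  {"x":0,"y":0,"z":0,"rx":0,"ry":0,"rz":0,"claw":0.5},
  {"x":0,"y":0,"z":0,"rx":0,"ry":0,"rz":0,"claw":0.5},
  {"x":0,"y":0,"z":0,"rx":0,"ry":0,"rz":0,"claw":0.5},
  {"x":0,"y":0,"z":0,"rx":0,"ry":0,"rz":0,"claw":0.5},
  {"x":0,"y":0,"z":-0.2,"rx":0,"ry":0,"rz":0,"claw":0.5},
  {"x":0,"y":0,"z":-0.2,"rx":0,"ry":0,"rz":0,"claw":0.5},
  {"x":0,"y":0,"z":0,"rx":0,"ry":0,"rz":0,"claw":0.5},
], grip_force=40)

```text
t: 13.53
tcp_pos: [0.6226, 0.1895, 0.2928]
ee_rot: [0.993, -0.116, 0.0, -0.0]
ft_force: [-0.3, 0.4, -0.6]
finger_gap: 0.0544
grip_force: 42.2
```

The grip came about 6 mm higher than planned, so I'll regrip lower.

Emit:
send_rows([
  {"x":0,"y":0,"z":0.2,"rx":0,"ry":0,"rz":0,"claw":0.5},
  {"x":0,"y":0,"z":0.2,"rx":0,"ry":0,"rz":0,"claw":0.5},
  {"x":0,"y":0,"z":0,"rx":0,"ry":0,"rz":0,"claw":0.9},
  {"x":0,"y":0,"z":0,"rx":0,"ry":0,"rz":0,"claw":0.9},
  {"x":0,"y":0,"z":0,"rx":0,"ry":0,"rz":0,"claw":0.9},
  {"x":0,"y":0,"z":0.4,"rx":0,"ry":0,"rz":0,"claw":0.9},
  {"x":0,"y":0,"z":0.3,"rx":0,"ry":0,"rz":0,"claw":0.9},
  {"x":0,"y":0,"z":0,"rx":0,"ry":0,"rz":0,"claw":0.9},
  {"x":0,"y":0,"z":0,"rx":0,"ry":0,"rz":0,"claw":0.5},
  {"x":0,"y":0,"z":0,"rx":0,"ry":0,"rz":0,"claw":0.5},
  {"x":0,"y":0,"z":0,"rx":0,"ry":0,"rz":0,"claw":0.5},
  {"x":0,"y":0,"z":0,"rx":0,"ry":0,"rz":0,"claw":0.5},
  {"x":0,"y":0,"z":0,"rx":0,"ry":0,"rz":0,"claw":0.5},
  {"x":0,"y":0,"z":0,"rx":0,"ry":0,"rz":0,"claw":0.5},
  {"x":0,"y":0,"z":0,"rx":0,"ry":0,"rz":0,"claw":0.5},
], grip_force=40)

```text
t: 14.78
tcp_pos: [0.6226, 0.1894, 0.2814]
ee_rot: [0.993, -0.116, 0.0, 0.0]
ft_force: [0.2, -0.1, 2.3]
finger_gap: 0.0547
grip_force: 42.2
```

Emit:
send_rows([
  {"x":0,"y":0,"z":-0.2,"rx":0,"ry":0,"rz":0,"claw":0.5},
  {"x":0,"y":0,"z":-0.2,"rx":0,"ry":0,"rz":0,"claw":0.5},
  {"x":0,"y":0,"z":0,"rx":0,"ry":0,"rz":0,"claw":0.5},
  {"x":-0.5,"y":0,"z":0,"rx":0,"ry":0,"rz":0,"claw":0.5},
  {"x":-0.5,"y":0,"z":0,"rx":0,"ry":0,"rz":0,"claw":0.5},
  {"x":0,"y":0,"z":0,"rx":0,"ry":0,"rz":0,"claw":0.5},
])

```text
t: 15.28
tcp_pos: [0.6117, 0.192, 0.2849]
ee_rot: [0.993, -0.116, -0.001, 0.0]
ft_force: [-0.3, 0.1, 0.0]
finger_gap: 0.0546
grip_force: 42.3
```

Emit:
send_rows([
  {"x":-0.8,"y":0,"z":0,"rx":0,"ry":0,"rz":0,"claw":0.5},
  {"x":-0.8,"y":0,"z":0,"rx":0,"ry":0,"rz":0,"claw":0.5},
  {"x":-0.8,"y":0,"z":0,"rx":0,"ry":0,"rz":0,"claw":0.5},
  {"x":-0.8,"y":0,"z":0,"rx":0,"ry":0,"rz":0,"claw":0.5},
  {"x":-0.8,"y":0,"z":0,"rx":0,"ry":0,"rz":0,"claw":0.5},
  {"x":-0.8,"y":0,"z":0,"rx":0,"ry":0,"rz":0,"claw":0.5},
  {"x":-0.8,"y":0,"z":0,"rx":0,"ry":0,"rz":0,"claw":0.5},
  {"x":0,"y":0,"z":0,"rx":0,"ry":0,"rz":0,"claw":0.5},
])

```text
t: 15.95
tcp_pos: [0.5567, 0.205, 0.2852]
ee_rot: [0.993, -0.115, -0.001, 0.0]
ft_force: [-0.7, -0.4, -1.4]
finger_gap: 0.0548
grip_force: 42.3
```

Emit:
send_rows([
  {"x":-0.8,"y":0,"z":0,"rx":0,"ry":0,"rz":0,"claw":0.5},
  {"x":-0.8,"y":0,"z":0,"rx":0,"ry":0,"rz":0,"claw":0.5},
  {"x":-0.8,"y":0,"z":0,"rx":0,"ry":0,"rz":0,"claw":0.5},
  {"x":-0.8,"y":0,"z":0,"rx":0,"ry":0,"rz":0,"claw":0.5},
  {"x":-0.8,"y":0,"z":0,"rx":0,"ry":0,"rz":0,"claw":0.5},
  {"x":-0.8,"y":0,"z":0,"rx":0,"ry":0,"rz":0,"claw":0.5},
  {"x":-0.8,"y":0,"z":0,"rx":0,"ry":0,"rz":0,"claw":0.5},
  {"x":-0.8,"y":0,"z":0,"rx":0,"ry":0,"rz":0,"claw":0.5},
  {"x":0,"y":0,"z":0,"rx":0,"ry":0,"rz":0,"claw":0.5},
])

```text
t: 16.7
tcp_pos: [0.4945, 0.2196, 0.2852]
ee_rot: [0.993, -0.115, -0.001, 0.0]
ft_force: [0.1, -0.0, 0.1]
finger_gap: 0.055
grip_force: 42.3
```

```bash
python3 - <<'E'
from h import *
to([.4788,.0182,.30],.164)
im=read_camera('wrist'); s=read_camera('side')[160:340,190:430]
cv2.imwrite('pics/w8.png',np.hstack([cv2.resize(im,(400,250)),cv2.resize(s,(400,250))])[:,:,::-1])
E
```

```text
t 16.7 tcp [0.4945 0.2196 0.2852] gap 0.055 F [ 0.1 -0.   0.1] q6 2.2
shift cm [ 3.09 19.96 -1.47] rot [ 0.0005  0.0015 -0.3954]
```

View pics/w8.png

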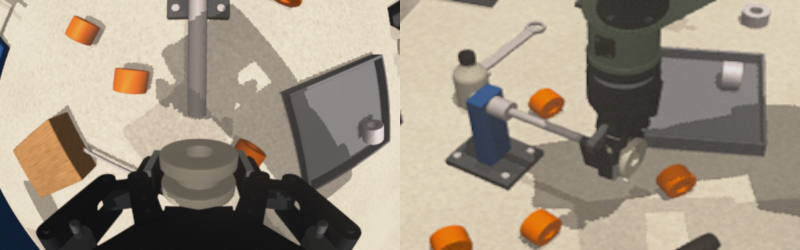

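The roller is off the bar and held level, and the collar lies in the tray. I'll carry it over the other part of the tray.

Emit:
send_rows([
  {"x":0,"y":1.2,"z":-0.3,"rx":0,"ry":0,"rz":0,"claw":0.5},
  {"x":0,"y":2.2,"z":-0.4,"rx":0,"ry":0,"rz":0,"claw":0.5},
  {"x":0,"y":2.4,"z":-0.4,"rx":0,"ry":0,"rz":0,"claw":0.5},
  {"x":0,"y":2.4,"z":-0.4,"rx":0,"ry":0,"rz":0,"claw":0.5},
  {"x":0,"y":2.4,"z":0,"rx":0,"ry":0,"rz":0,"claw":0.5},
  {"x":0.5,"y":2.4,"z":0,"rx":0,"ry":0,"rz":0,"claw":0.5},
  {"x":0.7,"y":2.4,"z":0,"rx":0,"ry":0,"rz":0,"claw":0.5},
  {"x":0.7,"y":2.4,"z":0,"rx":0,"ry":0,"rz":0,"claw":0.5},
  {"x":0.7,"y":1.4,"z":0,"rx":0,"ry":0,"rz":0,"claw":0.5},
  {"x":0.5,"y":0.8,"z":0,"rx":0,"ry":0,"rz":0,"claw":0.5},
  {"x":0,"y":0,"z":0,"rx":0,"ry":0,"rz":-0.1,"claw":0.5},
  {"x":0,"y":0,"z":0,"rx":0,"ry":0,"rz":-0.1,"claw":0.5},
  {"x":0,"y":0,"z":0,"rx":0,"ry":0,"rz":-0.1,"claw":0.5},
  {"x":0,"y":0,"z":0,"rx":0,"ry":0,"rz":-0.096,"claw":0.5},
  {"x":0,"y":0,"z":0,"rx":0,"ry":0,"rz":0,"claw":0.5},
])

```text
t: 18.05
tcp_pos: [0.4803, 0.0173, 0.3003]
ee_rot: [0.997, 0.082, 0.0, 0.0]
ft_force: [0.5, 0.3, -0.8]
finger_gap: 0.0545
grip_force: 42.4
```

```bash
python3 - <<'E'
from h import *
to([.4788,.0182,.188],.164)
im=read_camera('wrist')
p=[(r['position'],round(r['confidence'],2)) for r in tip_of('wrist','stop_collar')]
for q in p: print(q,wz(q[0][::-1],.027))
E
```

```text
t 18.05 tcp [0.4803 0.0173 0.3003] gap 0.0545 F [ 0.5  0.3 -0.8] q6 1.42
shift cm [-0.14 -0.11 11.23] rot [ 0.0001 -0.0002  0.0011]
([216.6, 150.0], 0.73) [0.4415 0.1667 0.027 ]
([70.0, 68.4], 0.72) [0.5738 0.2814 0.027 ]
```

Emit:
send_rows([
  {"x":0,"y":0,"z":1.0,"rx":0,"ry":0,"rz":0,"claw":0.5},
  {"x":0,"y":0,"z":2.0,"rx":0,"ry":0,"rz":0,"claw":0.5},
  {"x":0,"y":0,"z":2.0,"rx":0,"ry":0,"rz":0,"claw":0.5},
  {"x":0,"y":0,"z":2.0,"rx":0,"ry":0,"rz":0,"claw":0.5},
  {"x":0,"y":0,"z":1.6,"rx":0,"ry":0,"rz":0,"claw":0.5},
  {"x":0,"y":0,"z":1.0,"rx":0,"ry":0,"rz":0,"claw":0.5},
  {"x":0,"y":0,"z":0.5,"rx":0,"ry":0,"rz":0,"claw":0.5},
  {"x":0,"y":0,"z":0.2,"rx":0,"ry":0,"rz":0,"claw":0.5},
  {"x":0,"y":0,"z":0,"rx":0,"ry":0,"rz":0,"claw":0.5},
])

```text
t: 18.9
tcp_pos: [0.4804, 0.0176, 0.1972]
ee_rot: [0.997, 0.081, -0.0, 0.0]
ft_force: [-0.4, 0.6, -0.6]
finger_gap: 0.0546
grip_force: 42.4
```

Emit:
send_rows([
  {"x":0,"y":0,"z":0.15,"rx":0,"ry":0,"rz":0,"claw":0.5},
  {"x":0,"y":0,"z":0.15,"rx":0,"ry":0,"rz":0,"claw":0.5},
  {"x":0,"y":0,"z":0,"rx":0,"ry":0,"rz":0,"claw":0.5},
])

```text
t: 19.15
tcp_pos: [0.4803, 0.0176, 0.1945]
ee_rot: [0.997, 0.082, 0.0, 0.0]
ft_force: [-0.9, -0.3, -1.5]
finger_gap: 0.0546
grip_force: 42.4
```

Emit:
send_rows([
  {"x":0,"y":0,"z":0.12,"rx":0,"ry":0,"rz":0,"claw":0.5},
  {"x":0,"y":0,"z":0,"rx":0,"ry":0,"rz":0,"claw":0.5},
])

```text
t: 19.32
tcp_pos: [0.4802, 0.0176, 0.1931]
ee_rot: [0.997, 0.082, 0.0, 0.0]
ft_force: [0.4, -0.0, -0.1]
finger_gap: 0.0546
grip_force: 42.4
```

Emit:
send_rows([
  {"x":0,"y":0,"z":0.12,"rx":0,"ry":0,"rz":0,"claw":0.5},
  {"x":0,"y":0,"z":0.05,"rx":0,"ry":0,"rz":0,"claw":0.5},
  {"x":0,"y":0,"z":0,"rx":0,"ry":0,"rz":0,"claw":0.5},
])

```text
t: 19.57
tcp_pos: [0.4802, 0.0176, 0.1912]
ee_rot: [0.997, 0.082, -0.0, 0.0]
ft_force: [-0.0, 0.3, -1.0]
finger_gap: 0.0545
grip_force: 42.4
```

Emit:
send_rows([
  {"x":0,"y":0,"z":0.1,"rx":0,"ry":0,"rz":0,"claw":0.5},
  {"x":0,"y":0,"z":0,"rx":0,"ry":0,"rz":0,"claw":0.5},
])

```text
t: 19.73
tcp_pos: [0.4802, 0.0176, 0.1902]
ee_rot: [0.997, 0.082, -0.0, 0.0]
ft_force: [0.2, -1.5, -0.4]
finger_gap: 0.0552
grip_force: 42.4
```

Emit:
send_rows([
  {"x":0,"y":0,"z":0.1,"rx":0,"ry":0,"rz":0,"claw":0.5},
  {"x":0,"y":0,"z":0,"rx":0,"ry":0,"rz":0,"claw":0.5},
])

```text
t: 19.9
tcp_pos: [0.4802, 0.0176, 0.1891]
ee_rot: [0.997, 0.082, -0.0, 0.0]
ft_force: [0.1, 1.2, -0.6]
finger_gap: 0.055
grip_force: 42.4
```

Emit:
send_rows([
  {"x":0,"y":0,"z":0.08,"rx":0,"ry":0,"rz":0,"claw":0.5},
  {"x":0,"y":0,"z":0,"rx":0,"ry":0,"rz":0,"claw":0.5},
])

```text
t: 20.07
tcp_pos: [0.4802, 0.0176, 0.1884]
ee_rot: [0.997, 0.082, -0.0, 0.0]
ft_force: [-0.4, 0.3, -0.1]
finger_gap: 0.0548
grip_force: 42.4
```

Emit:
send_rows([
  {"x":0,"y":0,"z":0.1,"rx":0,"ry":0,"rz":0,"claw":0.5},
  {"x":0,"y":0,"z":0,"rx":0,"ry":0,"rz":0,"claw":0.5},
])

```text
t: 20.23
tcp_pos: [0.4803, 0.0176, 0.1878]
ee_rot: [0.997, 0.082, 0.0, 0.0]
ft_force: [-0.1, -0.2, 2.0]
finger_gap: 0.0547
grip_force: 42.6
```

Emit:
send_rows([
  {"x":0,"y":0,"z":0.08,"rx":0,"ry":0,"rz":0,"claw":0.5},
  {"x":0,"y":0,"z":0,"rx":0,"ry":0,"rz":0,"claw":0.5},
])

```text
t: 20.4
tcp_pos: [0.4803, 0.0176, 0.1877]
ee_rot: [0.997, 0.082, 0.0, 0.0]
ft_force: [-1.8, -0.1, 8.9]
finger_gap: 0.0547
grip_force: 43.0
```

Contact at 8.9 N. Releasing and rising.

Emit:
send_rows([
  {"x":0,"y":0,"z":0,"rx":0,"ry":0,"rz":0,"claw":0.75},
  {"x":0,"y":0,"z":0,"rx":0,"ry":0,"rz":0,"claw":0.85},
  {"x":0,"y":0,"z":0,"rx":0,"ry":0,"rz":0,"claw":0.85},
  {"x":0,"y":0,"z":0,"rx":0,"ry":0,"rz":0,"claw":0.85},
  {"x":0,"y":0,"z":-0.5,"rx":0,"ry":0,"rz":0,"claw":0.85},
  {"x":0,"y":0,"z":-1.5,"rx":0,"ry":0,"rz":0,"claw":0.85},
  {"x":0,"y":0,"z":-3,"rx":0,"ry":0,"rz":0,"claw":0.85},
  {"x":0,"y":0,"z":-4,"rx":0,"ry":0,"rz":0,"claw":0.9},
  {"x":0,"y":0,"z":-4,"rx":0,"ry":0,"rz":0,"claw":1},
  {"x":0,"y":0,"z":-4,"rx":0,"ry":0,"rz":0,"claw":1},
  {"x":0,"y":0,"z":-3,"rx":0,"ry":0,"rz":0,"claw":1},
  {"x":-1,"y":0,"z":0,"rx":0,"ry":0,"rz":0,"claw":1},
  {"x":-3,"y":0,"z":0,"rx":0,"ry":0,"rz":0,"claw":1},
  {"x":-1,"y":0,"z":0,"rx":0,"ry":0,"rz":0,"claw":1},
  {"x":0,"y":0,"z":0,"rx":0,"ry":0,"rz":0,"claw":1},
  {"x":0,"y":0,"z":0,"rx":0,"ry":0,"rz":0,"claw":1},
  {"x":0,"y":0,"z":0,"rx":0,"ry":0,"rz":0,"claw":1},
])

```text
t: 21.82
tcp_pos: [0.4317, 0.0095, 0.3866]
ee_rot: [0.997, 0.082, 0.0, 0.0]
ft_force: [-0.2, -0.3, 0.4]
finger_gap: 0.0854
grip_force: 0.0
```

```bash
python3 - <<'E'
from h import *
im=read_camera('wrist'); cv2.imwrite('pics/w9.png',im[:,:,::-1])
for t,z in(('stop_collar',.027),('roller',.033)):
    for k in tip_of('wrist',t): print(t,k['position'],k['confidence'],wz(k['position'][::-1],z))
E
```

```text
stop_collar [38.6, 120.6] 0.83 [0.572 0.275 0.027]
stop_collar [153.5, 184.5] 0.83 [0.4395 0.1634 0.027 ]
stop_collar [204.3, 392.2] 0.66 [ 0.419  -0.0784  0.027 ]
roller [133.8, 318.1] 0.62 [0.4819 0.0168 0.033 ]
```

View pics/w9.png

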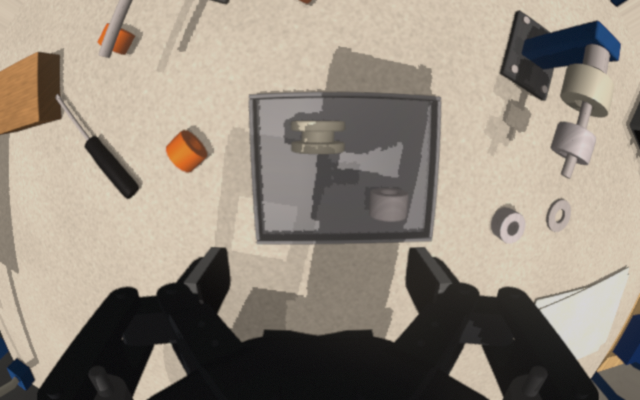

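Both parts lie at rest in the tray, the roller at (318,134) and the collar at (388,203), and the gripper is clear.

```bash
python3 -c "
from cell import *
print(close_job())"
```

```text
the job is handed in; nothing more can be done
None
```

The job is handed in at about 22 s of the 64 s allowed: the collar went into the tray first, then the grooved roller, and the last picture shows both lying on the tray floor beside each other with the gripper clear; no verdict was returned.

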